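Pop the touch-latch rack drawer and press its reset button

ROBOT

A 6-joint arm with a two-finger parallel gripper is mounted at the origin on the work surface. World frame = base frame: x ahead of the robot, y to its left, z up, the work surface at z = 0. Lengths are in mm, angles in degrees, forces in N, time in s.
With the tool pointing down it reaches from about 350 to 850 mm from the base axis. Payload 8.1 kg.
Tool frame: the origin (TCP) lies midway between the tips of the shut fingers; the grasp point (between the pads) lies 19 mm behind it (hold_point_z is the distance from the TCP to the grasp point, in mm); z points along the fingers, y is the direction in which the jaws open and shut (so a half turn about z gives the same grasp; the last joint's range is limited). The gripper opens to 85 mm and grips with 20 to 120 N. Pads are 22 mm wide; open, the fingers measure 114 mm over their backs; the gripper's body (76 mm by 85 mm) begins 54 mm behind the grasp point. The pads swing forward as they close: fully open they stand 13 mm farther back than shut.
Start: joints at [58.82, 7.471, 85.268, -0, 87.261, -4.893], TCP at [265.704, 537.965, 231.292] pointing down, gripper open.
Joint ranges: [-169.43, 169.43], [-51.17, 129.36], [1.28, 143.12], [-76.62, 256.62], [0, 156.53], [-152.29, 152.29]. Speed limits (degrees/s): [136.94, 136.94, 159.86, 180, 180, 180].

INTERFACE

Orientations are given as [roll, pitch, yaw] about the fixed x, y, z axes, in that order (R = Rz(yaw) Ry(pitch) Rx(roll)).
In Python, from bench import sense, snapshot, camera_params, hand_in, hold_point_z gives the robot as it stands.
- The arm moves only by the tool servo_tool, never from a script. Its argument "motion" is a list of rows, each a list of 7 numbers: the finger opening in mm, from 0 to 85.4, then the shift along the tool's x, y, z in mm, then the turn, a rotation vector about the tool's x, y, z in rad. A call has 1 to 10 rows; each row shifts and turns the pose as measured when the row begins, along the tool's axes as they then stand; what a row does not reach is not made up. A row lasts 1/10 s, in which the tool goes at most 50 mm and 8.59 degrees, less where a joint would pass 70% of its speed; a pose out of reach is approached as far as the arm can. A call with a gripper value outside its range is refused whole. The fingers move at their own pace and stop on an object; "force" is the grip in N (left out, the last holds). Time passes only in rows, so rows that do not move let the fingers close. It gives the time, the measured TCP pose, the force and the opening at its end, in the units of the state.
- sense(): the state, without advancing time (a new reading comes with each control period).
- snapshot(name): name is "scene" or "top"; returns the picture (400x640x3 uint8, blue, green, red); there is no depth.
- camera_params(name): a dict with "fx", "fy", "cx", "cy" (pixels), "R" (3x3) and "t" (3): a world point X has camera coordinates R X + t. Camera axes: x right, y down, z forward; pixel columns grow to the right and rows downward; lengths in mm; the calibration is good to about 2 mm. A picture is of the moment at which its call begins. camera_params takes no time and is no camera call.
- hand_in(): hands the job in, once; it reports no verdict.
The state is a dict: "time": time; "joint_pos": joint angles; "qd": joint speeds; "joint_efforts": joint torques, N m; "tool_pos": TCP position; "tcp_rot": TCP orientation; "ft_force": force on the tool from outside, world axes, zero at the start; "wrist_torque": the same for the moment, N m; "finger_gap": finger opening in mm.
Only numpy, scipy, OpenCV 4.12 (cv2) and the standard library are available. Lean on these libraries where they do the work, as an engineer would, in place of code of your own. Each camera call takes 0.05 s, during which the arm holds its last target. There are 200 camera calls.

TASK

The reset button is inside the handle-less rack drawer in the wide case on the table. Push the closed drawer front in with your fingertips until its push-to-open catch lets go, back off so that the spring slides the drawer out ajar, then press the round button just behind the drawer front all the way down, and let it come up again. Leave the drawer ajar, grip nothing (do not pinch the drawer front), and leave the loose parts lying around where they are.

Things in the scene. Friction and masses are not known exactly. Their poses are not given: they have to be found in the camera images.
- unit: fixed dark steel case, 200 mm (its x) x 206 mm (its y) x 92 mm high on short black feet, flat top with vent slots at the rear. Origin at the centre of its underside on the table; its -x side (towards the robot) is filled by the drawer front, +x is the direction in which the front is pushed. The drawer slides out along the case's -x.
- front_mid (a point): centre of the outer face of the drawer front (moves with the drawer), 51 mm above the table; axes as the case's. The front is a flat upright panel without handle, 206 mm wide, 74 mm high (14 to 88 mm above the table) and 14 mm thick; closed, its outer face lies 114 mm from the case's origin and it stands 14 mm proud of the case.
- drawer (a joint): drawer travel in m: 0 closed and caught, negative pushed in, positive out. Pushing the front in by about 3 mm (about 9 N; the stop is at -0.007) frees the catch; when the finger backs away a spring pushes the drawer steadily out to its stop at 0.08 (ajar) within about a second, and it stays there, held out by 4 N. It does not catch again.
- front_skin: the grey outer half (7 mm) of the drawer front: the face to push. Its origin coincides with the case's origin when the drawer is closed, and moves with the drawer.
- front_inner: the bare aluminium inner half (7 mm) of the drawer front, facing into the drawer. Origin as front_skin.
- reset_top (a point): centre of the top face of the round grey push button (26 mm across) in a black housing on the drawer's inner deck, 54 mm behind the outer face of the front, midway across; moves with the drawer, 67 mm above the table. Hidden under the case's top while the drawer is closed; with the drawer ajar it lies in the middle of an opening 80 mm (x) by 200 mm (y) between the front and the edge of the case's top, whose upper faces are 88 and 92 mm above the table.
- reset (a joint): button travel in m: 0 up, 0.006 fully down (straight down, 4 N). Springs back up when let go.
- monitor: fixed small dark box, 130 x 130 x 76 mm, no drawer; a bystander. Origin at the centre of its underside. It and the drawer unit may swap places.
- knob: loose blue anodised knob, 32 mm across, 22 mm high, standing on top of the small box; origin at the centre of its underside. Leave alone.
- plug: loose brass patch plug standing upright on the drawer unit's top, at the rear: 22 mm across the base, 46 mm high; origin at the centre of its underside. Leave alone.
- ear: loose silver rack ear, an L-shaped angle 88 mm long, 34 mm wide, 34 mm high, 4 mm thick, on the table in front of the small box; origin at the centre of its underside. Leave alone.
- foot0: loose black plastic rack foot 0: a truncated cone 34 mm across the base, 26 mm across the top, 18 mm high, origin at the centre of its underside. Leave alone. On the table off the +y side of the drawer front.
- foot1: loose black plastic rack foot 1: a truncated cone 34 mm across the base, 26 mm across the top, 18 mm high, origin at the centre of its underside. Leave alone. On the table off the -y side of the drawer front.
- foot2: loose black plastic rack foot 2: a truncated cone 34 mm across the base, 26 mm across the top, 18 mm high, origin at the centre of its underside. Leave alone. On top of the drawer unit, at the rear.
- foot3: loose black plastic rack foot 3: a truncated cone 34 mm across the base, 26 mm across the top, 18 mm high, origin at the centre of its underside. Leave alone. On the table beside the small monitor box.

How it is judged:
By the outcome, as a careful person would: the job done as asked, in the order asked, and still so for the second after the job is handed in, with the robot touching nothing.
It also fails if it takes over 48 s, if anything falls off the work surface, if the arm or the gripper's body presses on something with over 40 N, if the wrist force passes 120 N, or if a joint passes its speed limit or range.

## Working session

There is one attempt and no reset: what is moved stays moved. The work goes in short steps, Python scripts to look and compute and a tool call to move; the robot and the scene stay as the last step left them, time stands still between calls to the robot, and variables do not carry over. Pictures are saved under pics/ and viewed, about 8 in all and at most 12, crops included, and the job is handed in when it is done.

Besides the shell and the picture viewer there is one more tool, called after "Emit:" as name([rows], argument=value, ...), one row to a line, values as JSON. servo_tool: Moves the arm, as the interface text tells. Its arguments: {"type":"object","properties":{"motion":{"type":"array"},"force":{"type":"number"}},"required":["motion"]}

```bash
mkdir -p pics; python3 - <<'E'
from bench import *
import cv2
for n in("scene","top"):
    cv2.imwrite(f"pics/{n}0.png",snapshot(n)); p=camera_params(n); print(n,p)
print(sense(),hold_point_z)
E
```

```text
scene {'fx': 417.68625506041826, 'fy': 417.68625506041826, 'cx': 322.64538890302214, 'cy': 197.50075032422293, 'R': array([[-0.56250899,  0.8265628 , -0.01943123],
       [ 0.51554831,  0.33228402, -0.78980838],
       [-0.64636954, -0.45429205, -0.6130458 ]]), 't': array([ 371.59912906, -222.14896079, 1606.56301254])}
top {'fx': 445.86431668214965, 'fy': 445.86431668214965, 'cx': 315.97458105786365, 'cy': 196.45999362145875, 'R': array([[-0.00657925, -0.99994273,  0.00844039],
       [-0.98407273,  0.00497491, -0.1776967 ],
       [ 0.17764453, -0.00947507, -0.98404911]]), 't': array([-17.97310523, 626.39714088, 954.64193272])}
{'time': 0.1, 'joint_pos': array([ 5.88203225e+01,  7.51096399e+00,  8.53234570e+01,  9.69614693e-04,
        8.72619203e+01, -4.89071196e+00]), 'qd': array([ 0.02334818, -0.03208699, -0.15961242,  0.00229456,  0.05823967,
        0.02491188]), 'joint_efforts': array([ 9.39305319e-04, -5.70958292e+01, -5.01938546e+01, -2.53840508e-04,
        8.35429440e-03,  5.93420464e-05]), 'tool_pos': array([265.43251079, 537.53859215, 230.34342835]), 'tcp_rot': array([-1.79904092e+02, -9.17851162e-03,  1.53710980e+02]), 'ft_force': array([ 0.83855023, -0.02507284, -0.61618884]), 'wrist_torque': array([-0.01945053, -0.01097846, -0.00772047]), 'finger_gap': 85.51885517727963} 18.700000000000003
```

View pics/top0.png

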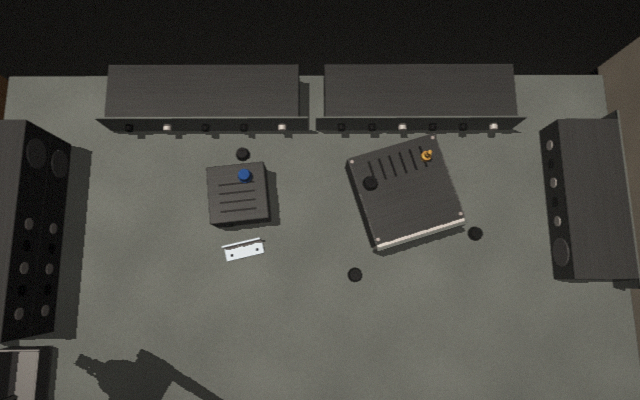

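View pics/scene0.png

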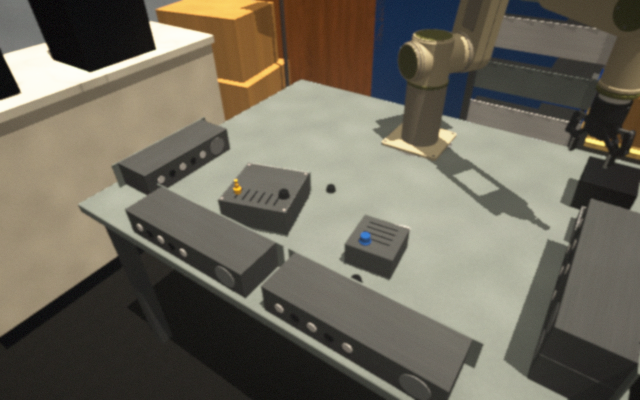

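The top view shows the drawer unit at about (405,190), with its front along (377,248)-(464,222), facing the robot at lower left. Feet lie at (355,274) and (475,233), and the plug at (427,155). The scene view confirms this. I'll enlarge the unit next.

```bash
python3 - <<'E'
import cv2
i=cv2.imread("pics/top0.png")[125:290,335:495]
i=cv2.convertScaleAbs(i,alpha=1.6)
cv2.imwrite("pics/c1.png",cv2.resize(i[:120],None,fx=5,fy=5,interpolation=cv2.INTER_CUBIC))
E
```

```text
(no output)
```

View pics/c1.png

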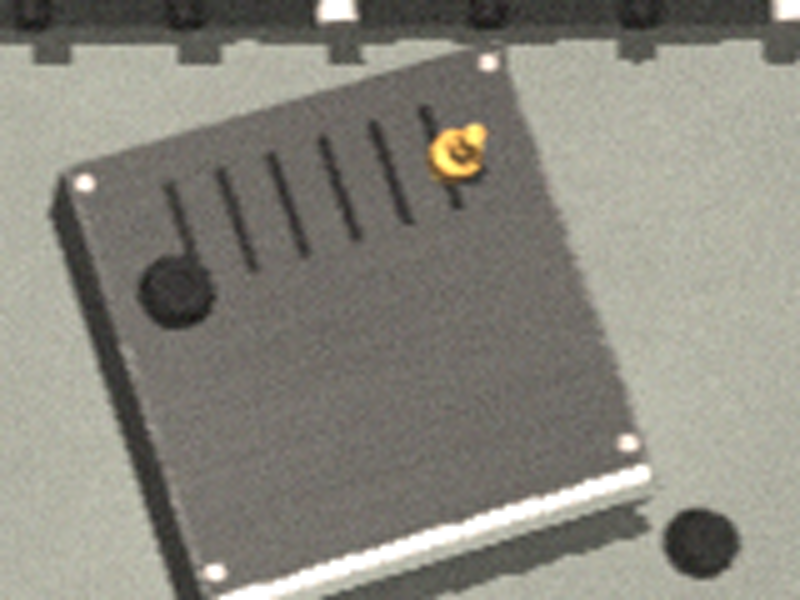

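The crop shows the case top's rear corners at crop (66,172) and (503,48). The screws are at (85,183), (488,62), (628,442) and (214,572), and the bright front strip runs from (215,600) to (650,470).

```bash
cat >h.py <<'E'
import numpy as np
from bench import *
from scipy.spatial.transform import Rotation as Ro
def back(n,uv,z):
    p=camera_params(n);R,t=p["R"],p["t"];c=-R.T@t
    d=R.T@np.array([(uv[0]-p["cx"])/p["fx"],(uv[1]-p["cy"])/p["fy"],1]);return c+d*(z-c[2])/d[2]
def proj(n,X):
    p=camera_params(n);q=p["R"]@np.asarray(X,float)+p["t"];return p["fx"]*q[0]/q[2]+p["cx"],p["fy"]*q[1]/q[2]+p["cy"]
E
python3 - <<'E'
from h import *
f=lambda u,v:(335+(u-2)/5,125+(v-2)/5)
S=[back("top",f(*q),92) for q in((85,183),(488,62),(628,442),(214,572))]
C=[back("top",f(*q),92) for q in((66,172),(503,48))]+[back("top",f(*q),88) for q in((653,478),(216,603))]
for L in(S,C):
    L=np.array(L);print(L.round(1))
    for i in range(4):
        d=L[(i+1)%4]-L[i];print(np.hypot(*d[:2]).round(1),np.degrees(np.arctan2(d[1],d[0])).round(1))
    print(L.mean(0))
for q in((274.5,0),): pass
for uv in((355,274),(475,233)): print(back("top",uv,12))
E
```

```text
[[ 698.9 -100.8   92. ]
 [ 754.1 -283.    92. ]
 [ 581.6 -335.    92. ]
 [ 526.2 -152.8   92. ]]
190.4 -73.1
180.1 -163.2
190.5 106.9
180.4 16.7
[ 640.20725858 -217.9214023    92.        ]
[[ 704.   -92.5   92. ]
 [ 760.6 -290.2   92. ]
 [ 566.3 -346.3   88. ]
 [ 513.2 -153.8   88. ]]
205.6 -74.0
202.3 -163.9
199.6 105.4
200.4 17.8
[ 636.01908984 -220.68644197   90.        ]
[ 452.78849189 -110.51303258   12.        ]
[ 545.47912099 -393.65337531   12.        ]
```

The screws form a 180×190 mm rectangle, which fits a 10 mm inset. That puts the case origin at about (640,-218) with yaw about 16.8°. The closed front's centre is then near (531,-251), and the button, once ajar, near (506,-258). First I'll shut the fingers and swing over high up.

Emit:
servo_tool([
  [0,-32,-27.5,0,0,0,0],
  [0,-32,-27.5,0,0,0,0],
  [0,-32,-27.5,0,0,0,0],
  [0,-32,-27.5,0,0,0,0],
  [0,-32,-27.5,0,0,0,0],
  [0,-32,-27.5,0,0,0,0],
  [0,-32,-27.5,0,0,0,0],
  [0,-32,-27.5,0,0,0,0],
  [0,-32,-27.5,0,0,0,0],
  [0,-32,-27.5,0,0,0,0],
], force=20)

```text
time: 1.1
tool_pos: [431.5, 138.2, 225.1]
tcp_rot: [-179.5, -0.2, 154.3]
ft_force: [1.2, -0.4, 0.0]
finger_gap: 0.0
```

Emit:
servo_tool([
  [0,-18.5,-39.5,0,0,0,0],
  [0,-18.5,-39.5,0,0,0,0],
  [0,-18.5,-39.5,0,0,0,0],
  [0,-18.5,-39.5,0,0,0,0],
  [0,-18.5,-39.5,0,0,0,0],
  [0,-18.5,-39.5,0,0,0,0],
  [0,-18.5,-39.5,0,0,0,0],
  [0,-18.5,-39.5,0,0,0,0],
  [0,-18.5,-39.5,0,0,0,0],
  [0,-18.5,-39.5,0,0,0,0],
])

```text
time: 2.1
tool_pos: [422.4, -315.5, 224.7]
tcp_rot: [-179.5, -0.3, 154.2]
ft_force: [0.9, 0.3, 0.4]
finger_gap: -0.3
```

Emit:
servo_tool([
  [0,0,0,0,0,0,0.149],
  [0,0,0,0,0,0,0.149],
  [0,0,0,0,0,0,0.149],
  [0,0,0,0,0,0,0.149],
  [0,0,0,0,0,0,0.149],
  [0,0,0,0,0,0,0.149],
  [0,0,0,0,0,0,0.149],
  [0,0,0,0,0,0,0.149],
  [0,0,0,0,0,0,0.149],
  [0,0,0,0,0,0,0.149],
])

```text
time: 3.1
tool_pos: [417.5, -320.8, 217.9]
tcp_rot: [-179.0, 0.3, 68.0]
ft_force: [-0.6, -0.8, -0.3]
finger_gap: -0.0
```

Emit:
servo_tool([
  [0,0,0,0,0,0,0.149],
  [0,0,0,0,0,0,0.149],
  [0,0,0,0,0,0,0.149],
  [0,0,0,0,0,0,0.149],
  [0,0,0,0,0,0,0.149],
  [0,0,0,0,0,0,0.149],
  [0,0,0,0,0,0.1,0],
  [0,0,0,0,0,0.1,0],
  [0,0,0,0,0,0.1,0],
  [0,0,0,0,0,0,0],
])

```text
time: 4.1
tool_pos: [416.4, -317.8, 212.4]
tcp_rot: [-179.1, -16.5, 15.8]
ft_force: [-0.1, -0.0, -0.2]
finger_gap: -0.3
```

```bash
cat >>h.py <<'E'
YAW=16.8; O=np.array([640.2,-217.9,0]); A=Ro.from_euler('z',YAW,degrees=True).as_matrix()
def case(c): return O+A@np.asarray(c,float)   # case -> world
def to(c):   # shift in tool axes to case-frame point, and turn to down/YAW
    s=sense();T=Ro.from_euler('xyz',s["tcp_rot"],degrees=True)
    print("t",s["time"],"case pos",(A.T@(s["tool_pos"]-O)).round(1),"rot",s["tcp_rot"].round(1),"F(case)",(A.T@s["ft_force"]).round(1))
    for q in c: print(q,"shift",T.inv().apply(case(q)-s["tool_pos"]).round(1))
    print("turn to down",(T.inv()*Ro.from_euler('xyz',[180,0,YAW],degrees=True)).as_rotvec().round(3))
E
python3 - <<'E'
from h import *
to([(-190,0,218),(-190,0,50)])
E
```

```text
t 4.1 case pos [-243.1  -30.9  212.4] rot [-179.1  -16.5   15.8] F(case) [-0.1 -0.  -0.2]
(-190, 0, 218) shift [ 52.  -31.7  10.1]
(-190, 0, 50) shift [  4.2 -29.1 171.2]
turn to down [-0.013 -0.289 -0.015]
```

Emit:
servo_tool([
  [0,4,-5,29,0,0,0],
  [0,4,-5,29,0,0,0],
  [0,4,-5,29,0,0,0],
  [0,4,-5,29,0,0,0],
  [0,4,-5,29,0,0,0],
  [0,4,-4,25,0,0,0],
  [0,0,0,0,0,0,0],
])

```text
time: 4.8
tool_pos: [477.3, -267.9, 51.8]
tcp_rot: [-179.3, -15.6, 15.8]
ft_force: [-0.3, -0.1, 0.2]
finger_gap: 0.0
```

```bash
python3 - <<'E'
from h import *
import cv2
to([(-130,0,50),(-114,0,50)])
i=snapshot("top")[180:300,330:490]
cv2.imwrite("pics/c2.png",cv2.resize(cv2.convertScaleAbs(i,alpha=1.6),None,fx=5,fy=5,interpolation=cv2.INTER_CUBIC))
E
```

```text
t 4.8 case pos [-170.4   -0.7   51.8] rot [-179.3  -15.6   15.8] F(case) [-0.4 -0.   0.2]
(-130, 0, 50) shift [38.4 -1.3 12.6]
(-114, 0, 50) shift [53.8 -1.5 16.9]
turn to down [-0.01  -0.273 -0.016]
```

View pics/c2.png

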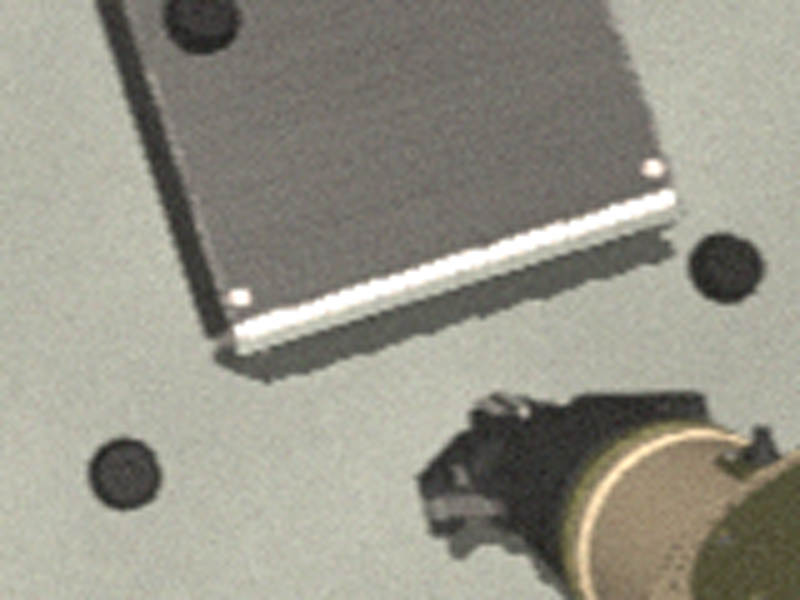

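The picture shows the fingers in front of the panel, centred and clear of both feet. I'll approach and then push in small steps.

Emit:
servo_tool([
  [0,12,-0.4,4,0,0,0],
  [0,12,-0.4,4,0,0,0],
  [0,11,-0.4,3,0,0,0],
  [0,0,0,0,0,0,0],
])

```text
time: 5.25
tool_pos: [518.3, -259.7, 57.8]
tcp_rot: [-179.8, -15.8, 15.9]
ft_force: [-0.2, -0.6, -0.2]
finger_gap: 0.2
```

Emit:
servo_tool([
  [0,2,0,0.55,0,0,0],
  [0,2,0,0.55,0,0,0],
  [0,2,0,0.55,0,0,0],
  [0,0,0,0,0,0,0],
])

```text
time: 5.65
tool_pos: [524.3, -258.9, 59.0]
tcp_rot: [-179.9, -15.8, 16.0]
ft_force: [-1.5, -0.2, 1.1]
finger_gap: 0.2
```

```bash
python3 - <<'E'
from h import *
to([(-120,0,50)])
E
```

```text
t 5.65 case pos [-122.8   -5.7   59. ] rot [-179.9  -15.8   16. ] F(case) [-1.4  0.2  1.1]
(-120, 0, 50) shift [ 0.2 -5.7  9.4]
turn to down [-0.    -0.275 -0.014]
```

Emit:
servo_tool([
  [0,1.5,0,0.9,0,0,0],
  [0,1.5,0,0.9,0,0,0],
])

```text
time: 5.85
tool_pos: [525.4, -258.8, 57.9]
tcp_rot: [-179.8, -15.5, 15.9]
ft_force: [-9.9, -2.1, 7.5]
finger_gap: -0.2
```

Emit:
servo_tool([
  [0,1.5,0,0.9,0,0,0],
  [0,1.5,0,0.9,0,0,0],
])

```text
time: 6.05
tool_pos: [526.2, -259.0, 56.9]
tcp_rot: [-179.8, -15.3, 15.9]
ft_force: [-10.4, -2.2, 7.2]
finger_gap: 0.3
```

Emit:
servo_tool([
  [0,2,0,0.6,0,0,0],
  [0,2,0,0.6,0,0,0],
])

```text
time: 6.25
tool_pos: [527.6, -258.8, 56.6]
tcp_rot: [-179.7, -15.0, 15.8]
ft_force: [-8.7, -0.7, 6.9]
finger_gap: -0.2
```

```bash
python3 - <<'E'
from h import *
to([(-120,0,50)])
E
```

```text
t 6.25 case pos [-119.6   -6.6   56.6] rot [-179.7  -15.    15.8] F(case) [-8.5  1.9  6.9]
(-120, 0, 50) shift [-2.2 -6.5  6.2]
turn to down [-0.002 -0.263 -0.016]
```

Emit:
servo_tool([
  [0,2,0,0.6,0,0,0],
  [0,2,0,0.6,0,0,0],
])

```text
time: 6.45
tool_pos: [529.3, -258.4, 56.2]
tcp_rot: [-179.7, -14.8, 15.8]
ft_force: [-9.0, 0.1, 6.2]
finger_gap: -0.3
```

Emit:
servo_tool([
  [0,-10,0,-3,0,0,0],
  [0,-20,0,-5.5,0,0,0],
  [0,-25,0,-7,0,0,0],
  [0,-25,0,-7,0,0,0],
  [0,-25,0,-7,0,0,0],
  [0,-15,0,-4,0,0,0],
  [0,0,0,0,0,0,0],
  [0,0,0,0,0,0,0],
  [0,0,0,0,0,0,0],
])

```text
time: 7.35
tool_pos: [402.8, -294.5, 57.5]
tcp_rot: [-179.8, -14.9, 15.7]
ft_force: [0.1, 0.8, 0.5]
finger_gap: -0.0
```

```bash
python3 - <<'E'
from h import *
import cv2
to([(-215,0,218)])
i=snapshot("top")[180:300,330:490]
cv2.imwrite("pics/c3.png",cv2.resize(cv2.convertScaleAbs(i,alpha=1.6),None,fx=5,fy=5,interpolation=cv2.INTER_CUBIC))
E
```

```text
t 7.35 case pos [-249.5   -4.7   57.5] rot [-179.8  -14.9   15.7] F(case) [0.4 0.7 0.5]
(-215, 0, 218) shift [  74.5   -5.9 -146.3]
turn to down [-0.001 -0.26  -0.019]
```

View pics/c3.png

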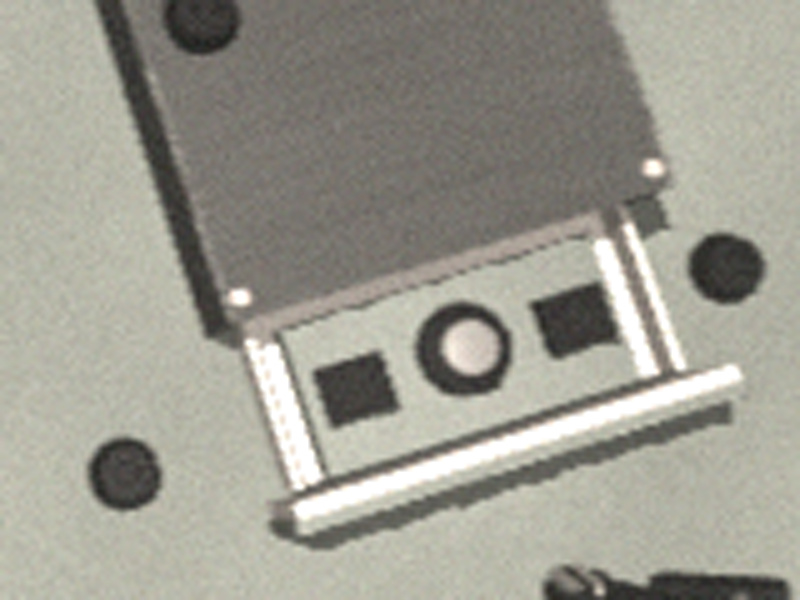

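The drawer has slid out with the button exposed at crop (472,347). I'll rise clear, straighten the tool and take the button's position.

Emit:
servo_tool([
  [0,8,0,-29,0,0,0],
  [0,8,0,-29,0,0,0],
  [0,8,0,-29,0,0,0],
  [0,8,0,-29,0,0,0],
  [0,0,0,0,0,-0.13,-0.01],
  [0,0,0,0,0,-0.13,-0.01],
  [0,0,0,0,0,0,0],
])

```text
time: 8.1
tool_pos: [407.8, -292.8, 183.1]
tcp_rot: [-180.0, 0.3, 17.0]
ft_force: [-0.3, 0.7, 0.4]
finger_gap: 0.2
```

```bash
python3 - <<'E'
from h import *
import cv2
i=snapshot("top")
cv2.imwrite("pics/c4.png",cv2.resize(cv2.convertScaleAbs(i[180:300,330:490],alpha=1.6),None,fx=5,fy=5,interpolation=cv2.INTER_CUBIC))
b=back("top",(330+470/5,180+345/5),67); c=A.T@(b-O); print("button",b.round(1),c.round(1))
to([(-140,0,160),(-140,0,75)])
E
```

```text
button [ 505.7 -258.4   67. ] [-1.405e+02  1.000e-01  6.700e+01]
t 8.15 case pos [-244.5   -4.3  182.6] rot [-1.799e+02  1.000e-01  1.700e+01] F(case) [-0.5  0.7 -0.4]
(-140, 0, 160) shift [104.5  -3.9  22.4]
(-140, 0, 75) shift [104.7  -3.7 107.4]
turn to down [-0.001  0.002  0.004]
```

View pics/c4.png

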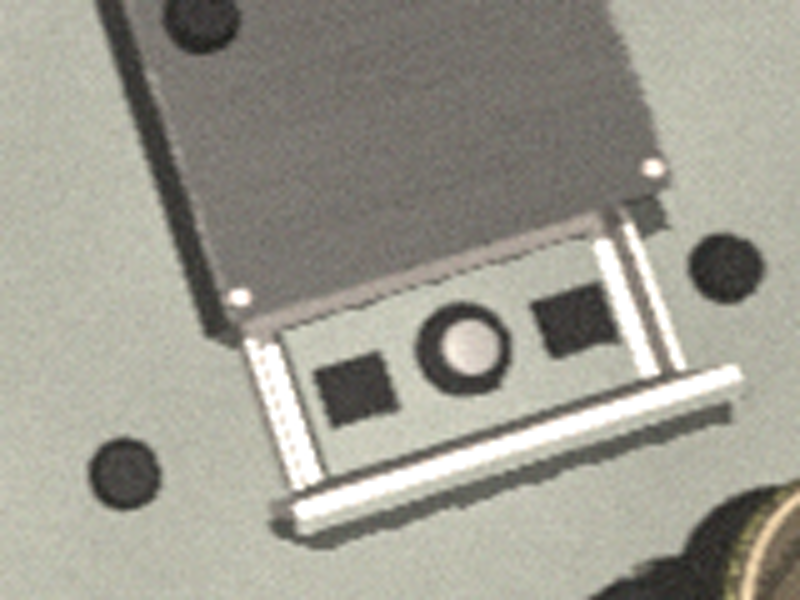

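The drawer rests ajar in the same place as before. The button is measured at case (-140.5, 0.1), against (-140, 0) expected. I'll move over it and correct before descending.

Emit:
servo_tool([
  [0,26,-1,0,0,0,0],
  [0,26,-1,0,0,0,0],
  [0,26,-1,5,0,0,0],
  [0,20,-1,10,0,0,0],
  [0,0,0,0,0,0,0],
])

```text
time: 8.65
tool_pos: [502.4, -257.1, 164.4]
tcp_rot: [-179.5, -0.6, 17.1]
ft_force: [0.1, -0.2, -0.5]
finger_gap: -0.1
```

```bash
python3 - <<'E'
from h import *
to([(-140,0,85)])
E
```

```text
t 8.65 case pos [-143.2    2.3  164.4] rot [-179.5   -0.6   17.1] F(case) [ 0.1 -0.2 -0.5]
(-140, 0, 85) shift [ 2.5  3.  79.4]
turn to down [-0.009 -0.01   0.005]
```

Emit:
servo_tool([
  [0,1,1,20,0,0,0],
  [0,0.5,1,20,0,-0.01,0],
  [0,0.5,1,20,0,0,0],
  [0,0,0,17,0,0,0],
  [0,0,0,0,0,0,0],
])

```text
time: 9.15
tool_pos: [502.1, -259.5, 84.7]
tcp_rot: [-179.2, -0.4, 17.0]
ft_force: [-0.3, 0.5, -0.2]
finger_gap: 0.0
```

```bash
python3 - <<'E'
from h import *
to([(-140,0,67)])
E
```

```text
t 9.15 case pos [-1.442e+02  1.000e-01  8.470e+01] rot [-179.2   -0.4   17. ] F(case) [-0.2  0.6 -0.2]
(-140, 0, 67) shift [ 4.1  0.3 17.7]
turn to down [-0.013 -0.007  0.004]
```

Emit:
servo_tool([
  [0,3,0,6,0,0,0],
  [0,2,0,6,0,0,0],
  [0,0,0,3,0,0,0],
  [0,0,0,0,0,0,0],
])

```text
time: 9.55
tool_pos: [507.1, -259.3, 71.3]
tcp_rot: [-179.3, -0.6, 16.9]
ft_force: [-0.3, -0.4, -0.1]
finger_gap: -0.1
```

Emit:
servo_tool([
  [0,0,0,2,0,0,0],
  [0,0,0,2,0,0,0],
  [0,0,0,2,0,0,0],
])

```text
time: 9.85
tool_pos: [508.4, -259.7, 66.6]
tcp_rot: [-179.4, -0.8, 16.9]
ft_force: [-0.6, 0.2, 0.1]
finger_gap: 0.0
```

Emit:
servo_tool([
  [0,-1,0,2,0,0,0],
  [0,-1,0,2,0,0,0],
])

```text
time: 10.05
tool_pos: [507.5, -260.3, 63.2]
tcp_rot: [-179.5, -0.9, 17.0]
ft_force: [2.0, 1.2, 2.8]
finger_gap: -0.1
```

Emit:
servo_tool([
  [0,0,0,2,0,0,0],
  [0,0,0,2,0,0,0],
])

```text
time: 10.25
tool_pos: [507.9, -260.4, 60.6]
tcp_rot: [-179.5, -0.9, 17.0]
ft_force: [-7.3, 7.0, 23.4]
finger_gap: -0.1
```

Emit:
servo_tool([
  [0,-0.5,0,1,0,0,0],
  [0,0,0,1,0,0,0],
])

```text
time: 10.45
tool_pos: [507.7, -260.4, 60.9]
tcp_rot: [-179.5, -0.9, 17.0]
ft_force: [-4.7, 2.5, 9.8]
finger_gap: 0.0
```

Emit:
servo_tool([
  [0,0,0,-5,0,0,0],
  [0,0,0,-15,0,0,0],
  [0,0,0,-25,0,0,0],
  [0,0,0,-30,0,0,0],
  [0,0,0,-30,0,0,0],
  [0,-35,0,-15,0,0,0],
  [0,-40,0,0,0,0,0],
  [0,-40,0,0,0,0,0],
  [0,-20,0,0,0,0,0],
  [0,0,0,0,0,0,0],
])

```text
time: 11.45
tool_pos: [372.0, -303.2, 189.7]
tcp_rot: [-179.8, -0.8, 17.1]
ft_force: [0.0, 0.9, -0.8]
finger_gap: -0.1
```

```bash
python3 - <<'E'
from h import *
import cv2
i=snapshot("top")
cv2.imwrite("pics/c5.png",cv2.resize(cv2.convertScaleAbs(i[130:300,335:495],alpha=1.6),None,fx=3.5,fy=3.5,interpolation=cv2.INTER_CUBIC))
a=cv2.imread("pics/top0.png"); d=cv2.absdiff(i,a).max(2)
for n,(u,v) in dict(f0=(355,274),f1=(475,233),f2=(370,183),plug=(427,155),knob=(244,175),ear=(244,249),f3=(243,154)).items(): print(n,d[v-9:v+10,u-9:u+10].mean().round(1))
to([])
E
```

```text
f0 4.6
f1 4.7
f2 4.7
plug 4.6
knob 4.5
ear 4.4
f3 4.6
t 11.5 case pos [-280.4   -4.3  189.8] rot [-179.8   -0.8   17.1] F(case) [-0.8 -0.1 -0.2]
turn to down [-0.004 -0.015  0.005]
```

View pics/c5.png

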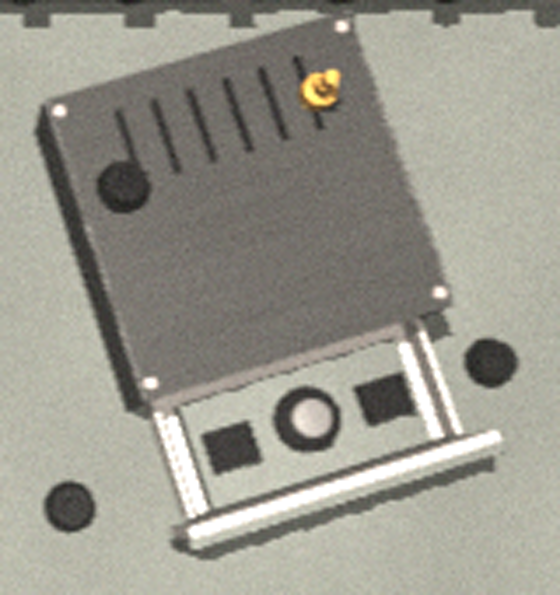

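The picture shows the drawer ajar, the button raised at (313,418), and every loose part where it was.

```bash
python3 -c "
from bench import *
print(hand_in())"
```

```text
the job is handed in; nothing more can be done
None
```

The reset is done and handed in at about 11.5 s of the 48 s allowed; I saw no problems, but `hand_in` reports no verdict.

- **Drawer:** I pushed the front in with the shut, slightly tilted fingertips, about 6.5 mm of tool travel after first contact at about 9–11 N. When I backed off, the drawer slid out to its stop. I measured the button 0.5 mm from where it should be with the drawer fully out.
- **Button:** I pressed it straight down until it stopped hard with the tip at 60.6–60.9 mm, against 61 mm expected for fully down. The force at the tool peaked at about 25 N in the readings. Only the tip height and the stop show it was fully down. I then lifted clear.
- **Last checks:** The final picture shows the drawer ajar and the button free, with the tool well clear and reading about 0 N. The knob, plug, ear and all four feet show no change from the first picture beyond camera noise.
- **Small disagreements:** During the pushes the tool drifted a few millimetres sideways and up. While pressing, there was a sideways force of about 10 N. The drawer was still fully out afterwards.

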